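# Fit the cover of an instrument housing

### The job

Close the open metal housing with the larger of the two covers: tuck the cover's thin tongue edge under the housing's lip, then lower the other edge until the cover lies fully home and flat in the opening, and let go. Lower it, do not let it drop in, and leave the smaller cover where it is.

Things in the scene. Friction and masses are not known exactly. Their poses are not given: they have to be found in the camera images.
- housing: Fixed alloy housing 166x130. Origin: centre of underside; x to the lip end (away from robot), z up. Opening x -71..71, y -53..53; seat at z 20 with a hollow (x -49..34, y -39..39). Side walls and low -x wall: tops z 35. Dark lip over the +x end: x 49..71, full width, underside z 40, top z 46. The cover is 10 too long to pass the lip level: tilt it. Play when home: x 6, y 8 either way. All mm.
- cover_grip (a point): Larger cover, grey, 130 (x) x 90 (y), 0.17 to 0.35 kg, flat on the bench. Body 12 thick; last 30 at +x is a tongue 6 thick, undersides level. Upright dark grip bar 14 thick (x), 50 long (y), z 12 to 48 above the underside. This point: in the bar, 34 above the underside, 80 from the tongue's edge, 50 from the other edge. Axes: x to the tongue's edge, y along the bar, z out of the top. All mm.
- cover_edge (a point): Middle of the lower edge of the larger cover's tongue (its +x end, at its underside); same axes as cover_grip.
- small_cover_grip (a point): Smaller cover of the same make, 94 x 64 mm, for another housing, not to be used. The point lies in its grip bar, 34 mm above its underside, 15 mm to -x of its centre; axes as on the larger cover.

How it is judged:
By the outcome, as a careful person would: the job done as asked, in the order asked, and still so for the second after the job is handed in, with the robot touching nothing.
It also fails if it takes over 38 s, if anything falls off the work surface, if the arm or the gripper's body presses on something with over 40 N, if the wrist force passes 120 N, or if a joint passes its speed limit or range.

### The arm

A 6-joint arm with a two-finger parallel gripper is mounted at the origin on a cart in front of the work surface, level with it; the furniture and walls round the work are solid. World frame = base frame: x ahead of the robot, y to its left, z up, the work surface at z = 0. Lengths are in m, angles in rad, forces in N, time in s.
With the tool pointing down it reaches from about 0.225 to 0.875 m from the base axis. Payload 3.4 kg.
Tool frame: the origin (TCP) lies between the finger pads; the fingertips stand 11 mm ahead of it and the grasp point (between the pads) lies 8 mm behind it (tips_ahead is the distance from the TCP to the fingertips, in m); z points along the fingers, x is the direction in which the jaws open and shut, and the axes are right-handed (so a half turn about z gives the same grasp; the last joint's range is limited). The gripper opens to 85 mm and grips with 20 to 120 N. Pads are 22 mm wide; open, the fingers measure 114 mm over their backs; the gripper's body (76 mm by 85 mm) begins 54 mm behind the grasp point. The pads swing forward as they close: fully open they stand 13 mm farther back than shut.
Start: joints at [-1.47, 0.276, 1.505, -0, 1.361, -0.121], TCP at [0.126, -0.561, 0.21] pointing down, gripper open.
Joint ranges: [-2.89, 2.89], [-0.75, 2.08], [0.22, 2.7], [-1.18, 4.32], [0.11, 2.71], [-2.7, 2.7]. Speed limits (rad/s): [2.57, 2.57, 3.14, 3.14, 3.14, 3.14].

### API

Orientations are given as a unit quaternion [w, x, y, z].
In Python, from rig import get_state, get_image, sign_off, masks_of, tips_ahead gives the robot as it stands.
- The arm moves only by the tool play_rows, never from a script. Its argument "series" is a list of rows, each an object of numbers: "fingers": the closure, from -1 (fully open) to 1 (shut); "dx", "dy", "dz": the shift along the world's x, y, z in mm; "turn": the turn about the world's z in rad. A call has 1 to 20 rows; each row shifts and turns the pose as measured when the row begins; what a row does not reach is not made up. A row lasts 1/12 s, in which the tool goes at most 41.7 mm and 7.16 degrees, less where a joint would pass 70% of its speed; a pose out of reach is approached as far as the arm can. A call with a gripper value outside its range is refused whole. The fingers move at their own pace and stop on an object; "squeeze" is the grip in N (left out, the last holds). Time passes only in rows, so rows that do not move let the fingers close. It gives the time, the measured TCP pose, the force and the opening at its end, in the units of the state.
- get_state(): the state, without advancing time (a new reading comes with each control period).
- get_image(name): name is "side" or "top"; returns a dict with "pixels" (400x640x3 uint8, red, green, blue), "vfov" (degrees; the focal length in pixels is half the picture's height over the tangent of half this angle, whatever the lens; pixels are square), "cx", "cy" (the principal point, pixels), "rvec" (rotation vector, rad) and "tvec" (3), from world to camera coordinates, as OpenCV has them. Camera axes: x right, y down, z forward; pixel columns grow to the right and rows downward; lengths in m; the calibration is good to about 2 mm. A picture is of the moment at which its call begins. There is no depth.
- sign_off(): hands the job in, once; it reports no verdict.
Trained networks look in a picture, given as the dict that the camera call returned (one of the last four; its "shot" number tells which), for a name from the list of things; names that differ only in an ending like _2 or _b are one class to them, and where a whole thing is asked for, a point or a joint stands for the part that bears it (a point fixed in the world has none). Each returns a list of dicts, best first, with "p" (0 to 1); they miss things now and then, are a little off and sometimes report something else, mostly with a low value. They report only what shows in the picture. A call takes as long as a camera call.
- masks_of(picture, label): "region" (400x640 bool, what is visible of it) and "xy" ([column, row] in pixels, amid what is visible of it).
The state is a dict: "clock": time; "qpos": joint angles; "qd": joint speeds; "effort": joint torques, N m; "position": TCP position; "ee_rot": TCP orientation; "contact_force": force on the tool from outside, world axes, zero at the start; "moment": the same for the moment, N m; "width": finger opening in m.
Only numpy, scipy, OpenCV 4.12 (cv2) and the standard library are available. Lean on these libraries where they do the work, as an engineer would, in place of code of your own. Each camera call takes 0.05 s, during which the arm holds its last target. There are 200 camera calls.

## Working session

There is one attempt and no reset: what is moved stays moved. The work goes in short steps, Python scripts to look and compute and a tool call to move; the robot and the scene stay as the last step left them, time stands still between calls to the robot, and variables do not carry over. Pictures are saved under pics/ and viewed, about 8 in all and at most 12, crops included, and the job is handed in when it is done.

Besides the shell and the picture viewer there is one more tool, called after "Call:" as name(argument=value, ...), one argument or row to a line, values as JSON. play_rows: Moves the arm, as the interface text tells. Its arguments: {"type":"object","properties":{"series":{"type":"array"},"squeeze":{"type":"number"}},"required":["series"]}

```bash
mkdir -p pics; ls; cat > h.py <<'E'
import numpy as np, cv2
from rig import *
def proj(im,P):
    f=200/np.tan(np.radians(im["vfov"])/2)
    R=cv2.Rodrigues(np.array(im["rvec"],float))[0]
    c=(np.atleast_2d(P)@R.T)+np.array(im["tvec"])
    return np.c_[f*c[:,0]/c[:,2]+im["cx"], f*c[:,1]/c[:,2]+im["cy"]]
def at_z(im,uv,z):
    f=200/np.tan(np.radians(im["vfov"])/2)
    R=cv2.Rodrigues(np.array(im["rvec"],float))[0]
    o=-R.T@np.array(im["tvec"])
    d=R.T@np.array([(uv[0]-im["cx"])/f,(uv[1]-im["cy"])/f,1])
    return o+d*(z-o[2])/d[2]
def save(im,n): cv2.imwrite("pics/"+n,im["pixels"][:,:,::-1])
E
python3 - <<'E'
from h import *
print(get_state(), tips_ahead)
for c in ["top","side"]:
    im=get_image(c); save(im,c+"0.png")
    R=cv2.Rodrigues(np.array(im["rvec"],float))[0]; print(c,[ (k,im[k]) for k in im if k!="pixels"],"cam",-R.T@np.array(im["tvec"]))
    for l in ["housing","cover_grip","small_cover_grip"]:
        for m in masks_of(im,l)[:3]:
            r=m["region"].astype(np.uint8); 
            print(c,l,round(m["p"],2),m["xy"],r.sum(),cv2.minAreaRect(cv2.findNonZero(r)) if r.sum() else None, at_z(im,m["xy"],0.03).round(3))
E
```

```text
pics
{'clock': 0.0, 'qpos': array([-1.47003838e+00,  2.76581764e-01,  1.50613397e+00, -1.17570502e-05,
        1.36069282e+00, -1.20975157e-01]), 'qd': array([ 1.39250722e-03,  1.19926512e-03,  4.27429302e-04,  7.21724026e-05,
       -1.66075832e-04,  2.80300533e-03]), 'effort': array([-5.25983687e-04, -4.16779375e+01, -2.45809132e+01, -3.13409237e-04,
        1.09091247e-02, -1.43026242e-05]), 'position': array([ 0.12640125, -0.56035376,  0.20914696]), 'ee_rot': array([-6.44452513e-04,  7.81000007e-01, -6.24530355e-01, -6.39601583e-04]), 'contact_force': array([-1.02563752,  0.83505023, -0.24657123]), 'moment': array([ 0.02982857, -0.0070353 , -0.07439628]), 'width': 0.08567180879577473} 0.011
top [('vfov', 43.96165881536886), ('cx', 323.59638724325293), ('cy', 189.65773334738873), ('rvec', array([ 2.13479295, -2.13755039,  0.19084911])), ('tvec', array([0.13335169, 0.49945356, 0.86009731])), ('shot', 1)] cam [0.34683122 0.14004256 0.9311821 ]
top housing 0.75 [314.2, 193.4] 6842 ((313.4002380371094, 195.9411163330078), (93.16708374023438, 87.08678436279297), 78.90628051757812) [0.4
[... 355 characters left out ...]
vfov', 55.51614859590032), ('cx', 319.10931201994765), ('cy', 200.32409951455418), ('rvec', array([ 0.66516849, -2.34991013,  1.45678761])), ('tvec', array([0.52993878, 0.11910851, 0.75204491])), ('shot', 2)] cam [0.11836495 0.80587648 0.44401164]
side housing 0.9 [329.5, 222.4] 3395 ((331.0882873535156, 223.85723876953125), (84.6139907836914, 49.22544860839844), 13.29857063293457) [0.487 0.177 0.03 ]
side cover_grip 0.76 [366.9, 196.0] 880 ((367.8381042480469, 191.1419219970703), (52.839500427246094, 26.929637908935547), 10.885526657104492) [0.474 0.013 0.03 ]
side small_cover_grip 0.56 [292.3, 272.2] 1270 ((289.25, 272.75), (41.01219177246094, 44.547725677490234), 45.0) [0.453 0.366 0.03 ]
```

```bash
python3 - <<'E'
import cv2
a=cv2.imread("pics/top0.png");b=cv2.imread("pics/side0.png")
cv2.imwrite("pics/a.png",cv2.resize(a[120:270,160:480],(800,375),interpolation=2))
cv2.imwrite("pics/b.png",cv2.resize(b[120:320,220:480],(780,600),interpolation=2))
E
```

```text
(no output)
```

View pics/a.png

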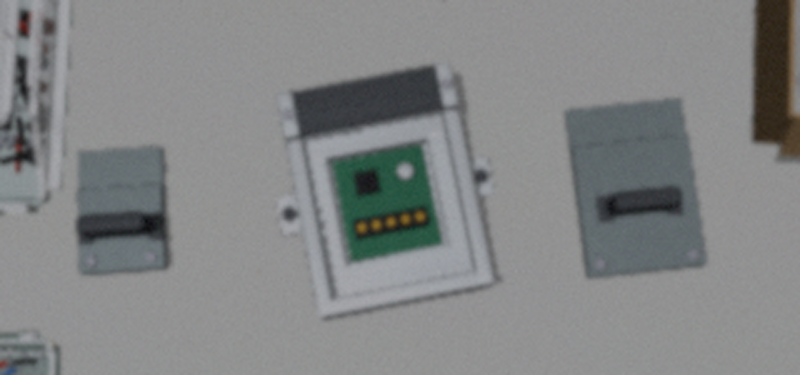

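View pics/b.png

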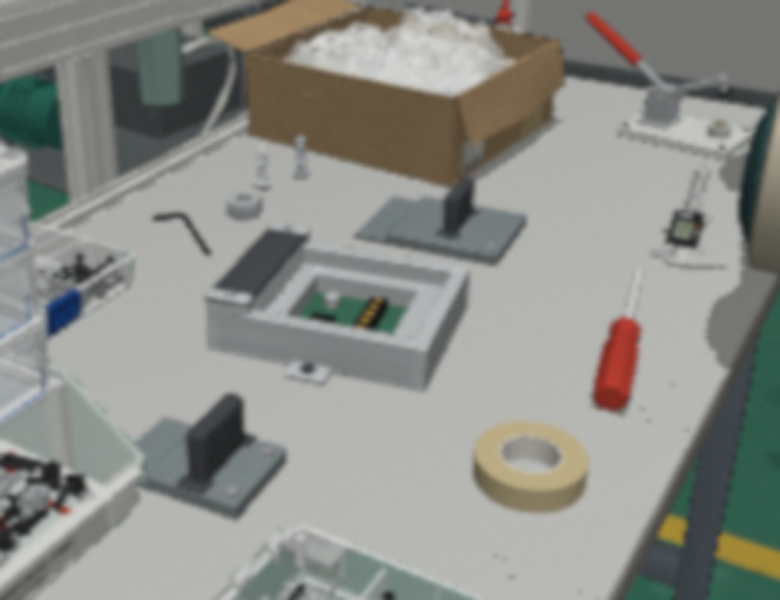

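```bash
cat >> h.py <<'E'
from scipy.optimize import least_squares, minimize
def T(p,L): # planar pose on local pts (m)
    c,s=np.cos(p[2]),np.sin(p[2]); L=np.atleast_2d(L)
    return np.c_[p[0]+c*L[:,0]-s*L[:,1], p[1]+s*L[:,0]+c*L[:,1], L[:,2]]
def box(x0,x1,y,z0,z1): return np.array([[a,b,c] for a in(x0,x1) for b in(-y,y) for c in(z0,z1)])/1000
COVER=[box(-65,35,45,0,12),box(35,65,45,0,6),box(-22,-8,25,12,48)] # origin centre of underside
def render(im,p,parts):
    m=np.zeros((1600,2560),np.uint8)
    for b in parts: cv2.fillConvexPoly(m,cv2.convexHull((proj(im,T(p,b))*4+1.5).round().astype(np.int32)),1)
    return cv2.resize(m.astype(np.float32),(640,400),interpolation=cv2.INTER_AREA)
def fit(ims,regs,p0,parts):
    f=lambda p:sum(np.abs(render(i,p,parts)-r).sum()/r.sum() for i,r in zip(ims,regs))
    r=minimize(f,p0,method="Nelder-Mead",options=dict(initial_simplex=np.array(p0)+np.vstack([np.zeros(3),np.diag([.01,.01,.1])])))
    return r.x,r.fun
E
python3 - <<'E'
from h import *
t=get_image("top"); s=get_image("side")
a=masks_of(t,"cover_grip")[0]["region"];b=masks_of(s,"cover_grip")[0]["region"]
for I,Rg in (([t],[a]),([s],[b]),([t,s],[a,b])): print("cover",*fit(I,Rg,[.49,-.03,.1],COVER))
L=np.array([[-49,39,20],[-49,-39,20],[34,39,20],[34,-39,20],[-71,53,35],[-71,-53,35],[49,53,46],[49,-53,46],[71,53,46],[71,-53,46],[-83,65,35],[-83,-65,35]])/1000
C=np.array([[347,263],[441,243],[328,158],[425,141],[333,299],[477,268],[302,138],[445,110],[291,95],[434,66],[323,317],[495,280]])
U=(C+.5)/2.5+[160,120]-.5
r=least_squares(lambda p:(proj(t,T(p,L))-U).ravel(),[.49,.15,.15],loss="soft_l1");print("housing",r.x);print((r.fun.reshape(-1,2)).round(1).tolist())
# side picks: crop scale 3 offset 220,120
print("side crop pred",((proj(s,T(r.x,L))-[220,120])*3).round().tolist())
E
```

```text
cover [ 0.49733438 -0.03725611  0.10300917] 0.026374385749385748
cover [ 0.49672875 -0.03897662  0.08368259] 0.0889210816777042
cover [ 0.49751448 -0.03778218  0.10507167] 0.11906381189286819
housing [0.49137713 0.15087763 0.20703536]
[[-0.0, 1.2], [3.7, 0.5], [-1.3, -0.2], [0.7, -1.8], [0.0, -0.5], [-0.2, -0.3], [-0.9, -1.2], [-1.2, -1.7], [1.2, 4.5], [0.6, 4.5], [-1.2, 0.2], [0.5, 0.0]]
side crop pred [[389.0, 339.0], [417.0, 289.0], [281.0, 320.0], [315.0, 273.0], [415.0, 336.0], [450.0, 268.0], [254.0, 294.0], [303.0, 233.0], [226.0, 289.0], [278.0, 230.0], [427.0, 347.0], [469.0, 264.0]]
```

```bash
python3 - <<'E'
from h import *
t=get_image("top");s=get_image("side")
L=np.array([[-49,39,20],[-49,-39,20],[34,39,20],[34,-39,20],[-71,53,35],[-71,-53,35],[49,53,46],[49,-53,46],[83,53,46],[83,-53,46],[-83,65,35],[-83,-65,35]])/1000
C=np.array([[347,263],[441,243],[328,158],[425,141],[333,299],[477,268],[302,138],[445,110],[291,95],[434,66],[323,317],[495,280]])
U=(C+.5)/2.5+[160,120]-.5
r=least_squares(lambda p:(proj(t,T(p,L))-U).ravel(),[.49,.15,.15],loss="soft_l1");print("housing",r.x);print((r.fun.reshape(-1,2)).round(1).tolist())
out=[]
for im,(x,y,w,h),k in ((t,(260,130,120,125),4.8),(s,(275,185,110,75),5)):
    pix=cv2.resize(im["pixels"][y:y+h,x:x+w,::-1].copy(),None,fx=k,fy=k,interpolation=2)
    for x0,x1,yy,z,c in((-49,34,39,20,(0,0,255)),(-71,49,53,35,(255,0,0)),(49,83,53,46,(0,255,255)),(-83,83,65,35,(0,255,0))):
        P=T(r.x,np.array([[x0,yy,z],[x1,yy,z],[x1,-yy,z],[x0,-yy,z]])/1000)
        cv2.polylines(pix,[(((proj(im,P)-[x,y]+.5)*k)).round().astype(np.int32)],True,c,1)
    out.append(cv2.copyMakeBorder(pix,0,600-pix.shape[0],0,0,0))
cv2.imwrite("pics/ov.png",cv2.resize(np.hstack(out),None,fx=.7,fy=.7,interpolation=cv2.INTER_AREA))
E
```

```text
housing [0.49031847 0.15034047 0.20334122]
[[0.1, 1.7], [3.9, 1.1], [-1.0, 0.3], [1.1, -1.2], [0.2, -0.0], [-0.0, 0.5], [-0.5, -0.7], [-0.8, -1.0], [0.4, -1.3], [-0.3, -1.1], [-1.1, 0.7], [0.7, 0.8]]
```

View pics/ov.png

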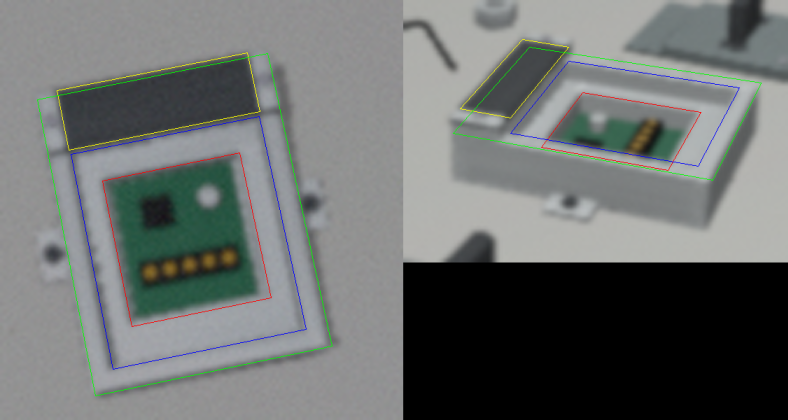

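Call:
play_rows(
  series=[
    {"fingers": -0.5,"dx": 11,"dy": 37,"dz": 0,"turn": -0.03},
    {"fingers": -0.5,"dx": 11,"dy": 37,"dz": 0,"turn": -0.03},
    {"fingers": -0.5,"dx": 11,"dy": 37,"dz": 0,"turn": -0.03},
    {"fingers": -0.5,"dx": 11,"dy": 37,"dz": 0,"turn": -0.03},
    {"fingers": -0.5,"dx": 11,"dy": 37,"dz": 0,"turn": 0},
    {"fingers": -0.5,"dx": 11,"dy": 37,"dz": 0,"turn": 0},
    {"fingers": -0.5,"dx": 11,"dy": 37,"dz": 0,"turn": 0},
    {"fingers": -0.5,"dx": 11,"dy": 37,"dz": 0,"turn": 0},
    {"fingers": -0.5,"dx": 11,"dy": 37,"dz": 0,"turn": 0},
    {"fingers": -0.5,"dx": 11,"dy": 37,"dz": 0,"turn": 0},
    {"fingers": -0.5,"dx": 11,"dy": 37,"dz": 0,"turn": 0},
    {"fingers": -0.5,"dx": 11,"dy": 37,"dz": 0,"turn": 0},
    {"fingers": -0.5,"dx": 11,"dy": 37,"dz": 0,"turn": 0},
    {"fingers": -0.5,"dx": 11,"dy": 37,"dz": 0,"turn": 0},
    {"fingers": -0.5,"dx": 40,"dy": 0,"dz": 0,"turn": 0},
    {"fingers": -0.5,"dx": 40,"dy": 0,"dz": 0,"turn": 0},
  ],
  squeeze=20,
)

```text
clock: 2.03
position: [0.3547, -0.0203, 0.2106]
ee_rot: [-0.001, 0.737, -0.676, 0.006]
contact_force: [0.3, -0.8, 0.5]
width: 0.0641
```

Call:
play_rows(
  series=[
    {"fingers": -0.5,"dx": 32,"dy": -5,"dz": -20,"turn": 0.018},
    {"fingers": -0.5,"dx": 32,"dy": -5,"dz": -20,"turn": 0},
    {"fingers": -0.5,"dx": 32,"dy": -5,"dz": -20,"turn": 0},
    {"fingers": -0.5,"dx": 30,"dy": -4,"dz": -20,"turn": 0},
    {"fingers": -0.5,"dx": 0,"dy": 0,"dz": -20,"turn": 0},
    {"fingers": -0.5,"dx": 0,"dy": 0,"dz": -20,"turn": 0},
    {"fingers": -0.5,"dx": 0,"dy": 0,"dz": 0,"turn": 0},
  ],
)

```text
clock: 2.62
position: [0.4997, -0.0362, 0.0883]
ee_rot: [-0.006, 0.748, -0.664, 0.014]
contact_force: [-0.3, 0.5, -0.4]
width: 0.064
```

```bash
python3 - <<'E'
from h import *
st=get_state();print(st["position"],st["ee_rot"],st["width"])
t=get_image("top");s=get_image("side")
cv2.imwrite("pics/c.png",np.hstack([cv2.resize(i["pixels"][y:y+100,x:x+100,::-1],(400,400),interpolation=2) for i,x,y in((t,360,140),(s,310,110))]))
E
```

```text
[ 0.49971288 -0.03619217  0.08827884] [-0.00576169  0.74766801 -0.66389273  0.01434541] 0.06404648468592232
```

View pics/c.png

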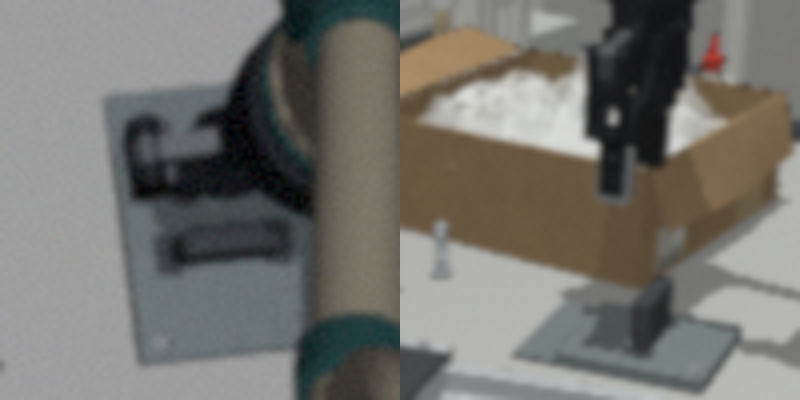

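Call:
play_rows(
  series=[
    {"fingers": -0.5,"dx": -9,"dy": -2,"dz": -5,"turn": -0.015},
    {"fingers": -0.5,"dx": -8,"dy": -1,"dz": -5,"turn": 0},
    {"fingers": -0.5,"dx": 0,"dy": 0,"dz": 0,"turn": 0},
    {"fingers": -0.5,"dx": 0,"dy": 0,"dz": 0,"turn": 0},
  ],
)

```text
clock: 3.05
position: [0.4834, -0.0404, 0.0854]
ee_rot: [-0.009, 0.742, -0.67, 0.02]
contact_force: [1.4, -0.0, 0.2]
width: 0.0641
```

Call:
play_rows(
  series=[
    {"fingers": -0.5,"dx": 0,"dy": 1,"dz": -20,"turn": 0},
    {"fingers": -0.5,"dx": 0,"dy": 0,"dz": -20,"turn": 0},
    {"fingers": -0.5,"dx": 0,"dy": 0,"dz": -10,"turn": 0},
    {"fingers": -0.5,"dx": 0,"dy": 0,"dz": -3,"turn": 0},
  ],
)

```text
clock: 3.38
position: [0.4861, -0.0404, 0.0364]
ee_rot: [-0.012, 0.741, -0.67, 0.026]
contact_force: [-0.5, -0.7, 0.5]
width: 0.0642
```

Call:
play_rows(
  series=[
    {"fingers": -0.5,"dx": -3,"dy": 1,"dz": -8,"turn": 0},
    {"fingers": -0.5,"dx": -1,"dy": 0,"dz": -3,"turn": 0},
    {"fingers": 0,"dx": 0,"dy": 0,"dz": 0,"turn": 0},
    {"fingers": 0,"dx": 0,"dy": 0,"dz": 0,"turn": 0},
    {"fingers": 0.3,"dx": 0,"dy": 0,"dz": 0,"turn": 0},
    {"fingers": 0.3,"dx": 0,"dy": 0,"dz": 0,"turn": 0},
  ],
  squeeze=20,
)

```text
clock: 3.88
position: [0.483, -0.0393, 0.0273]
ee_rot: [-0.013, 0.741, -0.671, 0.028]
contact_force: [0.2, -0.5, 0.7]
width: 0.0297
```

```bash
python3 - <<'E'
from h import *
t=get_image("top");s=get_image("side")
cv2.imwrite("pics/d.png",np.hstack([cv2.resize(i["pixels"][y:y+100,x:x+100,::-1],(400,400),interpolation=2) for i,x,y in((t,360,140),(s,310,110))]))
E
```

```text
(no output)
```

View pics/d.png

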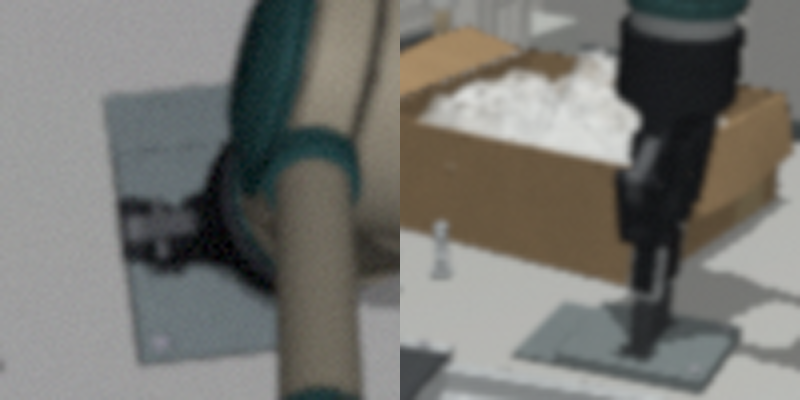

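Call:
play_rows(
  series=[
    {"fingers": 0.6,"dx": 0,"dy": 0,"dz": 0,"turn": 0},
    {"fingers": 0.6,"dx": 0,"dy": 0,"dz": 0,"turn": 0},
  ],
)

```text
clock: 4.15
position: [0.4836, -0.0394, 0.0277]
ee_rot: [-0.014, 0.741, -0.671, 0.028]
contact_force: [-0.4, -0.8, 0.0]
width: 0.0172
```

```bash
python3 - <<'E'
from h import *
st=get_state();print(st["position"],st["ee_rot"],st["width"],st["contact_force"])
s=get_image("side")
from scipy.spatial.transform import Rotation as Ro
q=st["ee_rot"];R=Ro.from_quat([q[1],q[2],q[3],q[0]]).as_matrix()
pix=cv2.resize(s["pixels"][150:230,330:430,::-1],None,fx=7.5,fy=7.5,interpolation=2)
def d(P,c):
    for u in (proj(s,P)-[330,150]+.5)*7.5: cv2.circle(pix,tuple(int(v) for v in u),4,c,-1)
for w,c in((.05,(0,0,255)),(st["width"],(0,255,255))):
    d([st["position"]+R@[a*w/2,0,.011] for a in(-1,1)],c)
b=T([.4974,-.0378,.104],COVER[2]); d(b,(0,255,0))
for P in COVER[:1]: d(T([.4974,-.0378,.104],P),(255,0,0))
cv2.imwrite("pics/e.png",pix)
E
```

```text
[ 0.48363244 -0.03936287  0.02772833] [-0.01376679  0.74111687 -0.67064524  0.02812864] 0.017210400656785956 [-0.38663751 -0.82824722  0.02770705]
```

View pics/e.png

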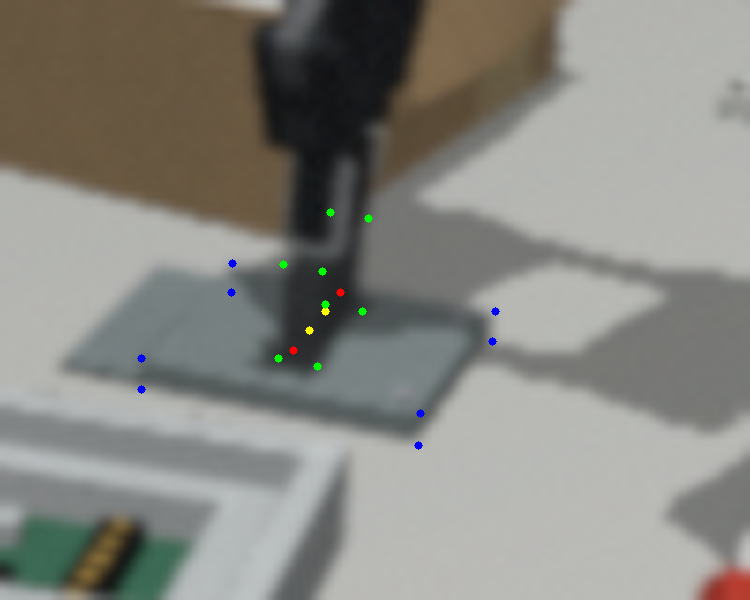

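```bash
python3 - <<'E'
from h import *
s=get_image("side");t=get_image("top")
for y in (.003,-.068): print("c tip, observed near (364,159)",proj(s,[[.4997,y,z] for z in(.067,.077,.087,.097)]).round(1).tolist())
for y in (-.031,-.048): print("e tip, observed near (373,183)?",proj(s,[[.4836,y,z] for z in(.007,.017,.027,.037,.047)]).round(1).tolist())
k=s["pixels"][150:230,330:430,::-1].astype(float)
k=(255*(np.clip(k/255*2.2,0,1))**.5).astype(np.uint8)[0:56,24:64]
k2=t["pixels"][170:226,375:435,::-1].astype(float);k2=(255*(np.clip(k2/255*2.2,0,1))**.5).astype(np.uint8)
cv2.imwrite("pics/f.png",np.hstack([cv2.resize(k,None,fx=8,fy=8,interpolation=2),cv2.resize(k2,None,fx=8,fy=8,interpolation=2)]))
E
```

```text
c tip, observed near (364,159) [[360.2, 179.1], [360.3, 175.4], [360.5, 171.7], [360.7, 167.9]]
c tip, observed near (364,159) [[372.1, 170.1], [372.3, 166.6], [372.5, 163.0], [372.7, 159.4]]
e tip, observed near (373,183)? [[370.5, 196.9], [370.7, 193.5], [370.9, 190.0], [371.1, 186.5], [371.3, 183.0]]
e tip, observed near (373,183)? [[373.2, 194.5], [373.4, 191.1], [373.6, 187.7], [373.9, 184.2], [374.1, 180.8]]
```

View pics/f.png

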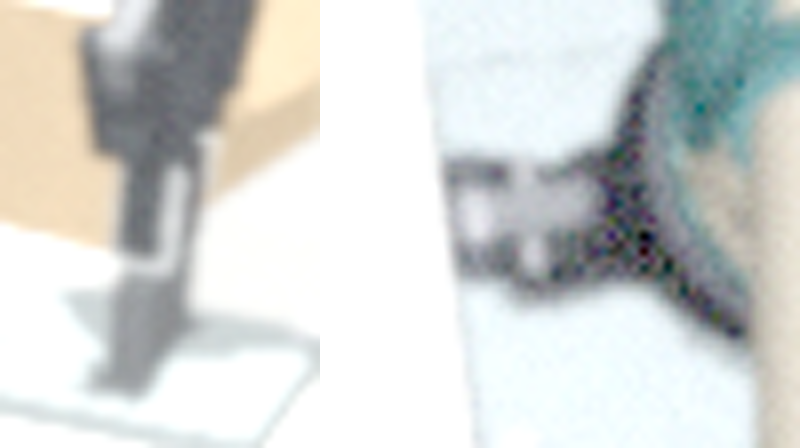

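Call:
play_rows(
  series=[
    {"fingers": -0.5,"dx": 0,"dy": 0,"dz": 0,"turn": 0},
    {"fingers": -0.5,"dx": 0,"dy": 0,"dz": 0,"turn": 0},
    {"fingers": -0.5,"dx": 0,"dy": 0,"dz": 0,"turn": 0},
    {"fingers": -0.5,"dx": 0,"dy": 0,"dz": -4,"turn": 0},
    {"fingers": -0.5,"dx": 0,"dy": 0,"dz": -4,"turn": 0},
    {"fingers": -0.5,"dx": 0,"dy": 0,"dz": -4,"turn": 0},
  ],
)

```text
clock: 4.8
position: [0.4843, -0.0401, 0.015]
ee_rot: [-0.014, 0.741, -0.671, 0.029]
contact_force: [1.0, -0.3, 0.3]
width: 0.0637
```

Call:
play_rows(
  series=[
    {"fingers": -0.5,"dx": -1,"dy": 0,"dz": -4,"turn": 0},
    {"fingers": -0.5,"dx": 0,"dy": 0,"dz": -4,"turn": 0},
    {"fingers": -0.5,"dx": 0,"dy": 0,"dz": -4,"turn": 0},
  ],
)

```text
clock: 5.05
position: [0.4826, -0.04, 0.0011]
ee_rot: [-0.013, 0.741, -0.671, 0.028]
contact_force: [-0.3, -0.8, -1.3]
width: 0.0643
```

```bash
python3 - <<'E'
from h import *
s=get_image("side");st=get_state();print(st["position"],st["contact_force"],st["qpos"].round(4).tolist())
k=s["pixels"][140:220,340:400,::-1].astype(float)
k=(255*(np.clip(k/255*2.2,0,1))**.5).astype(np.uint8)
cv2.imwrite("pics/g.png",cv2.resize(k,None,fx=7,fy=7,interpolation=2))
E
```

```text
[ 4.81885228e-01 -3.98667727e-02  3.93511094e-04] [-0.92144401 -0.58718398 -0.83071344] [-0.2229, 0.3359, 2.0417, -0.007, 0.7031, 1.253]
```

View pics/g.png

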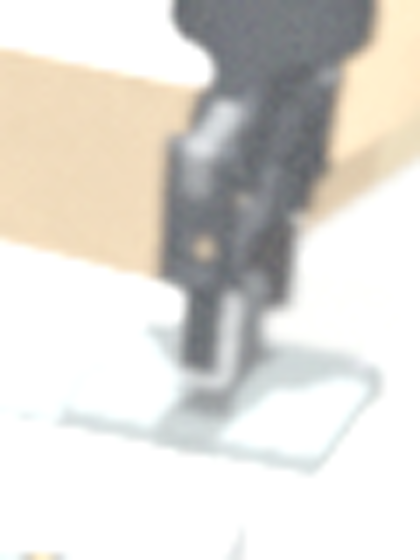

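Call:
play_rows(
  series=[
    {"fingers": -0.5,"dx": 0,"dy": 0,"dz": -3,"turn": 0},
    {"fingers": 0,"dx": 0,"dy": 0,"dz": 0,"turn": 0},
    {"fingers": 0.1,"dx": 0,"dy": 0,"dz": 0,"turn": 0},
    {"fingers": 0.1,"dx": 0,"dy": 0,"dz": 0,"turn": 0},
    {"fingers": 0.1,"dx": 0,"dy": 0,"dz": 0,"turn": 0},
  ],
  squeeze=20,
)

```text
clock: 5.52
position: [0.4815, -0.0398, -0.0032]
ee_rot: [-0.013, 0.741, -0.671, 0.027]
contact_force: [0.3, -0.4, -1.0]
width: 0.0498
```

Call:
play_rows(
  series=[
    {"fingers": 1,"dx": 0,"dy": 0,"dz": 0,"turn": 0},
    {"fingers": 1,"dx": 0,"dy": 0,"dz": 8,"turn": 0},
    {"fingers": 1,"dx": 0,"dy": 0,"dz": 15,"turn": 0},
    {"fingers": 1,"dx": 0,"dy": 0,"dz": 20,"turn": 0},
    {"fingers": 1,"dx": 0,"dy": 0,"dz": 20,"turn": 0},
    {"fingers": 1,"dx": 0,"dy": 0,"dz": 20,"turn": 0},
    {"fingers": 1,"dx": 0,"dy": 0,"dz": 15,"turn": 0},
    {"fingers": 1,"dx": 0,"dy": 0,"dz": 0,"turn": 0},
  ],
)

```text
clock: 6.18
position: [0.4775, -0.0389, 0.099]
ee_rot: [-0.011, 0.741, -0.671, 0.024]
contact_force: [-0.2, -0.5, -2.4]
width: 0.0497
```

```bash
python3 - <<'E'
from h import *
s=get_image("side");st=get_state();print(st["position"],st["contact_force"],st["moment"],st["width"])
k=s["pixels"][100:220,310:450,::-1].astype(float)
k=(255*(np.clip(k/255*1.6,0,1))**.7).astype(np.uint8)
cv2.imwrite("pics/h.png",cv2.resize(k,None,fx=5,fy=5,interpolation=2))
E
```

```text
[ 0.47678116 -0.03878948  0.09782298] [ 0.27468151 -1.12849544 -2.63577302] [ 0.02287673  0.03246927 -0.01186723] 0.050052502030331514
```

View pics/h.png

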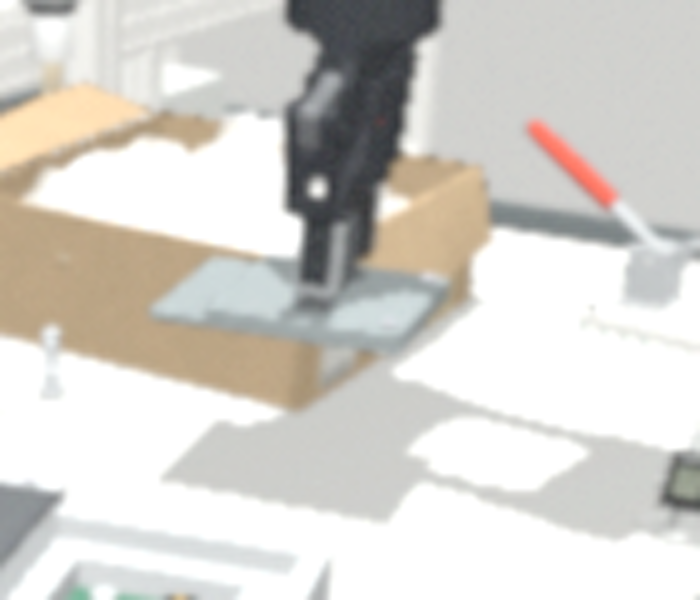

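```bash
cat >> h.py <<'E'
from scipy.spatial.transform import Rotation as Ro
G=np.array([-.015,0,.034])
def cov(g,yaw,pitch,parts=COVER): # pitch>0: tongue down
    R=Ro.from_euler("ZY",[yaw,pitch]).as_matrix()
    return [(b-G)@R.T+g for b in parts]
def rend3(im,parts):
    m=np.zeros((1600,2560),np.uint8)
    for b in parts: cv2.fillConvexPoly(m,cv2.convexHull((proj(im,b)*4+1.5).round().astype(np.int32)),1)
    return cv2.resize(m.astype(np.float32),(640,400),interpolation=cv2.INTER_AREA)
def look(g0,yaw0,pitch0=0.,dyaw=.05):
    ims=[get_image("side"),get_image("top")]; data=[]
    for im in ims:
        ms=[m for m in masks_of(im,"cover_grip") if m["p"]>.3]
        u=proj(im,g0)[0]; ms=[m for m in ms if np.hypot(*(np.array(m["xy"])-u))<40]
        if not ms: print("no mask"); continue
        r=ms[0]["region"]
        # occlusion: dark (gripper/bar) or robot pixels do not count
        pix=im["pixels"].astype(int); v=pix.max(2); sat=v-pix.min(2)
        occ=((v<75)|(sat>45))&~r
        data.append((im,r.astype(float),~cv2.dilate(occ.astype(np.uint8),np.ones((3,3))).astype(bool)|r))
    def f(q):
        c=0
        P=cov(q[:3],q[3],q[4])
        for im,r,w in data: c+=(np.abs(rend3(im,P[:2])-r)*w).sum()/r.sum()
        return c+ ((q[3]-yaw0)/dyaw)**2*.02
    q0=np.r_[g0,yaw0,pitch0]
    r=minimize(f,q0,method="Nelder-Mead",options=dict(maxiter=900,maxfev=900,xatol=1e-4,fatol=1e-4,initial_simplex=q0+np.vstack([np.zeros(5),np.diag([.008,.008,.008,.05,.12])])))
    print("grip",r.x[:3].round(4),"yaw %.3f pitch %.3f cost %.3f"%(r.x[3],r.x[4],r.fun),[int(d[1].sum()) for d in data])
    return r.x
E
python3 - <<'E'
from h import *
for p in(0,.25): look([.478,-.0385,.135],.104,p)
print(get_state()["position"],get_state()["clock"])
E
```

```text
grip [ 0.4776 -0.0372  0.1365] yaw 0.094 pitch 0.030 cost 0.428 [735, 1823]
grip [ 0.477  -0.0377  0.1334] yaw 0.111 pitch 0.044 cost 0.400 [763, 1788]
[ 0.47481247 -0.03839015  0.09493144] 6.6333
```

Call:
play_rows(
  series=[
    {"fingers": 1,"dx": -4,"dy": 20,"dz": 2,"turn": 0.02},
    {"fingers": 1,"dx": -4,"dy": 30,"dz": 2,"turn": 0.02},
    {"fingers": 1,"dx": -4,"dy": 30,"dz": 2,"turn": 0.02},
    {"fingers": 1,"dx": -4,"dy": 30,"dz": 2,"turn": 0.02},
    {"fingers": 1,"dx": -4,"dy": 30,"dz": 2,"turn": 0.02},
    {"fingers": 1,"dx": -3,"dy": 20,"dz": 0,"turn": 0},
    {"fingers": 1,"dx": -2,"dy": 10,"dz": 0,"turn": 0},
    {"fingers": 1,"dx": 0,"dy": 0,"dz": 0,"turn": 0},
  ],
)

```text
clock: 7.3
position: [0.4484, 0.1369, 0.1018]
ee_rot: [-0.008, 0.774, -0.633, 0.018]
contact_force: [0.2, -1.3, -1.8]
width: 0.0499
```

```bash
python3 - <<'E'
from h import *
st=get_state();p=st["position"];q=st["ee_rot"];print(p,q,90+np.degrees(0),"toolyaw",np.radians(180)-2*np.arctan2(-q[2],q[1])*-1-np.pi/2)
for k in(0,.2): r=look(p+[.001,0,.038],.203,k)
h=np.array([.4903,.1503]);c,s=np.cos(.203),np.sin(.203)
for g in (r[:2],get_state()["position"][:2]+[.001,0]): d=g-h;print("local",(c*d[0]+s*d[1])*1000,(-s*d[0]+c*d[1])*1000)
print(get_state()["position"])
E
```

```text
[0.44836712 0.13694967 0.10177389] [-0.00823168  0.77391422 -0.63297371  0.01825666] 90.0 toolyaw 2.9419010708526026
grip [0.4493 0.1379 0.1401] yaw 0.202 pitch 0.047 cost 3.339 [1166, 876]
grip [0.447  0.1337 0.1121] yaw 0.204 pitch 1.211 cost 1.125 [1219, 893]
local -45.718283458039124 -7.577772085859146
local -42.4578629505531 -7.811589519724665
[0.44928884 0.13408894 0.1021285 ]
```

Call:
play_rows(
  series=[
    {"fingers": 1,"dx": -1,"dy": 5,"dz": -10,"turn": 0},
    {"fingers": 1,"dx": -1,"dy": 3,"dz": -15,"turn": 0},
    {"fingers": 1,"dx": 0,"dy": 0,"dz": -15,"turn": 0},
    {"fingers": 1,"dx": 0,"dy": 0,"dz": -10,"turn": 0},
  ],
)

```text
clock: 8.03
position: [0.4514, 0.1403, 0.0537]
ee_rot: [-0.011, 0.771, -0.636, 0.022]
contact_force: [-0.2, -0.8, -3.0]
width: 0.0497
```

```bash
cat >> h.py <<'E'
def loc(p):
    d=np.array(p[:2])+[.001,0]-[.4903,.1503];c,s=np.cos(.203),np.sin(.203)
    return ((c*d[0]+s*d[1])*1000).round(1),((-s*d[0]+c*d[1])*1000).round(1)
E
python3 - <<'E'
from h import *
s=get_image("side");st=get_state();print(st["position"],loc(st["position"]),st["contact_force"])
k=s["pixels"][120:280,250:410,::-1].astype(float)
k=(255*(np.clip(k/255*1.3,0,1))**.7).astype(np.uint8)
cv2.imwrite("pics/i.png",cv2.resize(k,(600,600),interpolation=2))
E
```

```text
[0.45009169 0.13997974 0.05213832] (np.float64(-40.5), np.float64(-2.2)) [-0.79892441 -0.33103826 -2.66967423]
```

View pics/i.png

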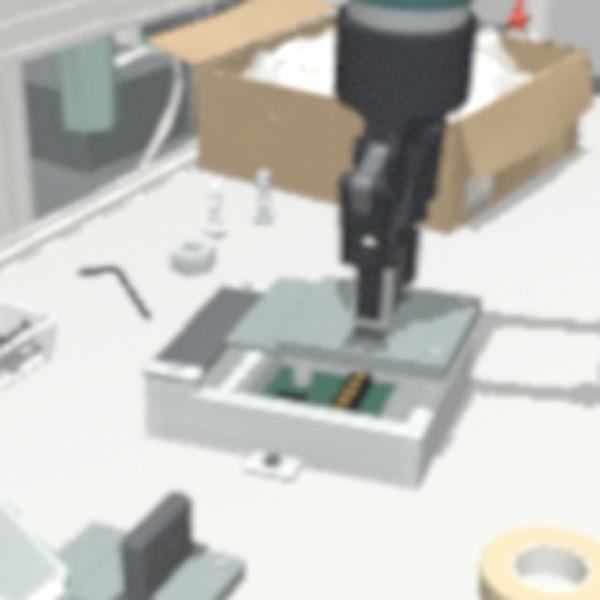

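Call:
play_rows(
  series=[
    {"fingers": 1,"dx": 0,"dy": 2,"dz": -8,"turn": 0},
    {"fingers": 1,"dx": 0,"dy": 0,"dz": -6,"turn": 0},
    {"fingers": 1,"dx": 0,"dy": 0,"dz": -3,"turn": 0},
    {"fingers": 1,"dx": 0,"dy": 0,"dz": -2,"turn": 0},
  ],
)

```text
clock: 8.42
position: [0.4512, 0.141, 0.0322]
ee_rot: [-0.01, 0.77, -0.637, 0.021]
contact_force: [0.7, 0.3, -2.0]
width: 0.0495
```

Call:
play_rows(
  series=[
    {"fingers": 1,"dx": 0,"dy": 0,"dz": -2,"turn": 0},
    {"fingers": 1,"dx": 0,"dy": 0,"dz": -2,"turn": 0},
  ],
)

```text
clock: 8.58
position: [0.4535, 0.1414, 0.0291]
ee_rot: [-0.012, 0.77, -0.638, 0.023]
contact_force: [0.5, 0.9, 2.5]
width: 0.0496
```

Call:
play_rows(
  series=[
    {"fingers": 1,"dx": -2,"dy": 0,"dz": -2,"turn": 0},
    {"fingers": 1,"dx": -2,"dy": 0,"dz": -2,"turn": 0},
    {"fingers": 1,"dx": -1,"dy": 0,"dz": -2,"turn": 0},
  ],
)

```text
clock: 8.83
position: [0.4558, 0.142, 0.0269]
ee_rot: [-0.018, 0.77, -0.637, 0.028]
contact_force: [-3.5, -3.6, 16.2]
width: 0.0494
```

```bash
cat >> h.py <<'E'
def pitch(dz=.038):
    st=get_state();p=st["position"];g=p+[.001,0,dz]
    for n in("side","top"):
        im=get_image(n);ms=masks_of(im,"cover_grip");u=proj(im,g)[0]
        ms=[m for m in ms if np.hypot(*(np.array(m["xy"])-u))<40]
        if not ms: print(n,"none");continue
        r=cv2.morphologyEx(ms[0]["region"].astype(np.uint8),cv2.MORPH_OPEN,np.ones((3,3)))>0
        v=im["pixels"].max(2);w=r|(v>90)
        out=[]
        for z in np.arange(-.006,.0061,.003):
            for a in np.arange(-.1,.4,.02):
                out.append(((np.abs(rend3(im,cov(g+[0,0,z],.203,a)[:2])-r)*w).sum()/r.sum(),round(a,2),round(z,3)))
        out.sort();print(n,round(ms[0]["p"],2),int(r.sum()),[(round(o[0],3),float(o[1]),float(o[2])) for o in out[:5]])
    print(p,loc(p),st["contact_force"].round(1))
E
python3 -c "
from h import *
pitch()"
```

```text
side 0.69 1000 [(np.float64(0.137), 0.16, 0.0), (np.float64(0.144), 0.14, 0.0), (np.float64(0.148), 0.18, 0.003), (np.float64(0.156), 0.16, 0.003), (np.float64(0.157), 0.18, 0.0)]
top none
[0.45582038 0.14198689 0.02691832] (np.float64(-34.5), np.float64(-1.4)) [-3.5 -3.6 16.2]
```

Call:
play_rows(
  series=[
    {"fingers": 1,"dx": 0,"dy": 0,"dz": 3,"turn": 0},
    {"fingers": 1,"dx": 0,"dy": 0,"dz": 3,"turn": 0},
    {"fingers": 1,"dx": 5,"dy": 2,"dz": 0,"turn": 0},
    {"fingers": 1,"dx": 5,"dy": 1,"dz": 0,"turn": 0},
  ],
)

```text
clock: 9.37
position: [0.4626, 0.1446, 0.0331]
ee_rot: [-0.016, 0.77, -0.637, 0.027]
contact_force: [0.2, 0.7, -2.4]
width: 0.0497
```

```bash
python3 -c "
from h import *
pitch()
print(get_state()['ee_rot'])"
```

```text
side 0.71 1174 [(np.float64(0.06), 0.14, 0.0), (np.float64(0.069), 0.16, 0.0), (np.float64(0.078), 0.12, 0.0), (np.float64(0.097), 0.18, 0.0), (np.float64(0.097), 0.12, -0.003)]
top 0.69 694 [(np.float64(3.026), 0.38, -0.006), (np.float64(3.068), 0.38, -0.003), (np.float64(3.07), 0.36, -0.006), (np.float64(3.088), 0.38, 0.0), (np.float64(3.099), 0.36, -0.003)]
[0.46261241 0.1446264  0.03313894] (np.float64(-27.3), np.float64(-0.2)) [ 0.2  0.7 -2.4]
[-0.01573419  0.76988906 -0.63742744  0.02663721]
```

Call:
play_rows(
  series=[
    {"fingers": 1,"dx": 5,"dy": 1,"dz": 0,"turn": 0},
    {"fingers": 1,"dx": 5,"dy": 1,"dz": 0,"turn": 0},
    {"fingers": 1,"dx": 4,"dy": 1,"dz": 0,"turn": 0},
    {"fingers": 1,"dx": 2,"dy": 0,"dz": 0,"turn": 0},
  ],
)

```text
clock: 9.9
position: [0.4787, 0.1476, 0.0319]
ee_rot: [-0.015, 0.77, -0.637, 0.026]
contact_force: [0.4, 0.1, -1.7]
width: 0.0496
```

```bash
python3 -c "
from h import *
pitch()
print(get_state()['ee_rot'])"
```

```text
side 0.94 1091 [(np.float64(0.083), 0.12, 0.0), (np.float64(0.088), 0.14, 0.0), (np.float64(0.094), 0.1, 0.0), (np.float64(0.097), 0.16, 0.0), (np.float64(0.102), 0.08, 0.0)]
top 0.93 805 [(np.float64(2.153), 0.38, -0.006), (np.float64(2.167), 0.38, -0.003), (np.float64(2.181), 0.36, -0.006), (np.float64(2.198), 0.38, 0.0), (np.float64(2.208), 0.36, -0.003)]
[0.47873798 0.14762036 0.03191266] (np.float64(-10.9), np.float64(-0.5)) [ 0.4  0.1 -1.7]
[-0.01414831  0.7699682  -0.63742298  0.02531275]
```

Call:
play_rows(
  series=[
    {"fingers": 1,"dx": 1,"dy": 0,"dz": -2,"turn": 0},
    {"fingers": 1,"dx": 0,"dy": 0,"dz": -2,"turn": 0},
    {"fingers": 1,"dx": 0,"dy": 0,"dz": -2,"turn": 0},
  ],
)

```text
clock: 10.35
position: [0.4781, 0.1472, 0.0258]
ee_rot: [-0.014, 0.77, -0.637, 0.025]
contact_force: [-1.1, -0.7, 2.2]
width: 0.0497
```

Call:
play_rows(
  series=[
    {"fingers": 1,"dx": 0,"dy": 0,"dz": -2,"turn": 0},
    {"fingers": 1,"dx": -1,"dy": 0,"dz": -2,"turn": 0},
    {"fingers": 1,"dx": -1,"dy": 0,"dz": -2,"turn": 0},
  ],
)

```text
clock: 10.6
position: [0.4758, 0.1469, 0.0199]
ee_rot: [-0.014, 0.77, -0.637, 0.026]
contact_force: [-2.4, -1.5, 2.1]
width: 0.0498
```

Call:
play_rows(
  series=[
    {"fingers": 1,"dx": -1,"dy": 0,"dz": -2,"turn": 0},
    {"fingers": 1,"dx": 0,"dy": 0,"dz": -2,"turn": 0},
  ],
)

```text
clock: 10.77
position: [0.4744, 0.1464, 0.0162]
ee_rot: [-0.014, 0.77, -0.637, 0.026]
contact_force: [-5.0, -4.3, 18.2]
width: 0.0495
```

```bash
python3 -c "
from h import *
pitch()
print(get_state()['ee_rot'])"
```

```text
side 0.9 977 [(np.float64(0.167), -0.04, 0.006), (np.float64(0.17), -0.06, 0.006), (np.float64(0.175), -0.1, 0.006), (np.float64(0.178), -0.02, 0.006), (np.float64(0.18), -0.08, 0.006)]
top 0.63 675 [(np.float64(2.792), 0.38, -0.006), (np.float64(2.826), 0.38, -0.003), (np.float64(2.836), 0.36, -0.006), (np.float64(2.845), 0.38, 0.0), (np.float64(2.859), 0.36, -0.003)]
[0.47443227 0.14635579 0.01621669] (np.float64(-15.4), np.float64(-0.9)) [-5.  -4.3 18.2]
[-0.01382005  0.77007019 -0.63728443  0.02587417]
```

```bash
python3 - <<'E'
from h import *
s=get_image("side")
x,y,k=280,165,7
pix=cv2.resize(s["pixels"][y:y+85,x:x+110,::-1],None,fx=k,fy=k,interpolation=2)
P=T([.4903,.1503,.203],np.array([[-65,45,32],[35,45,32],[35,-45,32],[-65,-45,32]])/1000)
cv2.polylines(pix,[((proj(s,P)-[x,y]+.5)*k).round().astype(np.int32)],True,(0,0,255),1)
cv2.imwrite("pics/j.png",pix)
E
```

```text
(no output)
```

View pics/j.png

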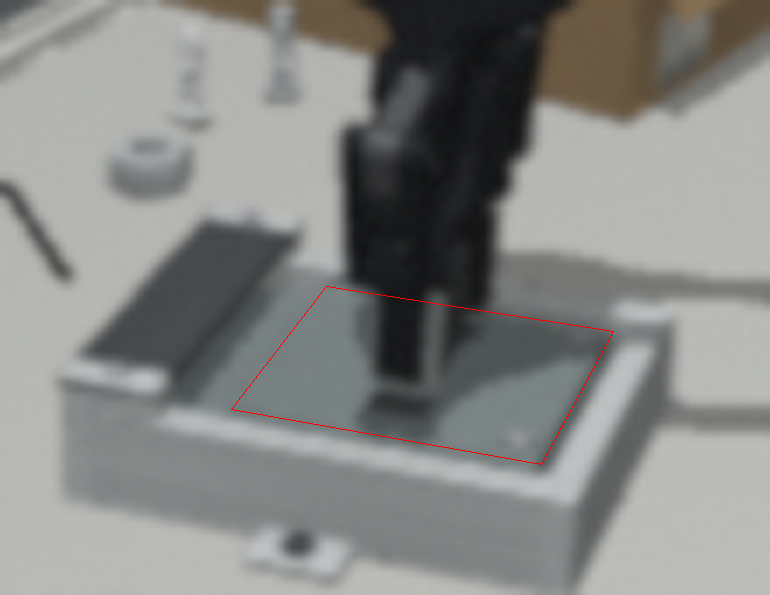

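Call:
play_rows(
  series=[
    {"fingers": -0.25,"dx": 0,"dy": 0,"dz": 0,"turn": 0},
    {"fingers": -0.4,"dx": 0,"dy": 0,"dz": 0,"turn": 0},
    {"fingers": -0.45,"dx": 0,"dy": 0,"dz": 0,"turn": 0},
    {"fingers": -0.45,"dx": 0,"dy": 0,"dz": 0,"turn": 0},
  ],
)

```text
clock: 11.35
position: [0.4756, 0.1469, 0.0162]
ee_rot: [-0.015, 0.77, -0.637, 0.026]
contact_force: [0.3, 0.1, 0.1]
width: 0.0618
```

Released, no load. Rise straight up.

Call:
play_rows(
  series=[
    {"fingers": -0.45,"dx": 0,"dy": 0,"dz": 5,"turn": 0},
    {"fingers": -0.45,"dx": 0,"dy": 0,"dz": 10,"turn": 0},
    {"fingers": -0.45,"dx": 0,"dy": 0,"dz": 20,"turn": 0},
    {"fingers": -0.45,"dx": 0,"dy": 0,"dz": 25,"turn": 0},
    {"fingers": -0.45,"dx": 0,"dy": 0,"dz": 30,"turn": 0},
    {"fingers": -0.45,"dx": 0,"dy": 0,"dz": 30,"turn": 0},
    {"fingers": -0.45,"dx": -20,"dy": -10,"dz": 30,"turn": 0},
    {"fingers": -0.45,"dx": -35,"dy": -20,"dz": 10,"turn": 0},
    {"fingers": -0.45,"dx": -35,"dy": -20,"dz": 0,"turn": 0},
    {"fingers": -0.45,"dx": -20,"dy": -20,"dz": 0,"turn": 0},
    {"fingers": -0.45,"dx": 0,"dy": 0,"dz": 0,"turn": 0},
    {"fingers": -0.45,"dx": 0,"dy": 0,"dz": 0,"turn": 0},
  ],
)

```text
clock: 12.35
position: [0.3623, 0.076, 0.1859]
ee_rot: [-0.017, 0.771, -0.636, 0.029]
contact_force: [-0.0, 0.3, -0.4]
width: 0.062
```

```bash
python3 - <<'E'
from h import *
st=get_state();print(st["position"],st["contact_force"],st["clock"])
out=[]
for n,x,y in(("side",280,165),("top",260,140)):
    s=get_image(n);k=5 if n=="side" else 4
    w,h=(90,100) if n=="side" else (80,100)
    k=4.4
    pix=cv2.resize(s["pixels"][y:y+100,x:x+(110 if n=="side" else 70)+0,::-1],None,fx=4.4,fy=4.4,interpolation=2) if 0 else cv2.resize(s["pixels"][y:y+100,x:x+100,::-1],(400,400),interpolation=2)
    P=T([.4903,.1503,.203],np.array([[-65,45,32],[35,45,32],[35,-45,32],[-65,-45,32]])/1000)
    cv2.polylines(pix,[((proj(s,P)-[x,y]+.5)*4).round().astype(np.int32)],True,(0,0,255),1)
    out.append(pix)
cv2.imwrite("pics/k.png",np.hstack(out))
E
```

```text
[0.3623187  0.07604809 0.18589667] [-0.0400933   0.26228737 -0.36834496] 12.35
```

View pics/k.png

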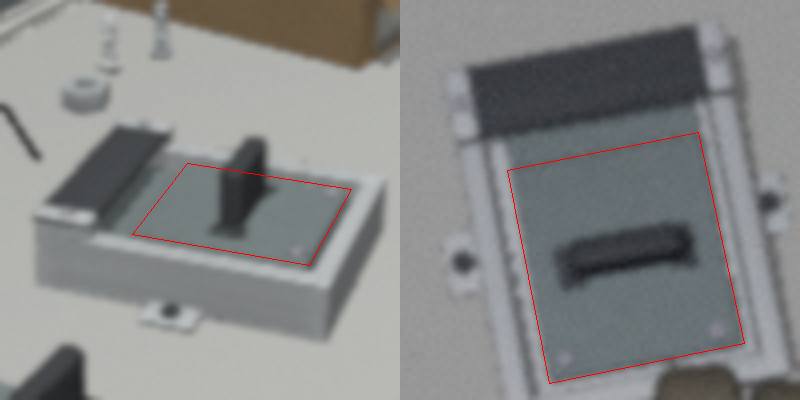

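Both views show the cover flat inside the walls, with its tongue under the lip and its outline on the predicted home position. The gripper is clear of it.

```bash
python3 -c "
from rig import *
print(sign_off())"
```

```text
the job is handed in; nothing more can be done
None
```

The larger cover is closed into the housing and handed in at about 12.4 s of the 38 s allowed; I never touched the smaller cover.

- **How it went in:** I gripped the bar by its ends and tilted the cover about 8–9° by setting its rear edge on the housing's low wall. I then slid the tongue under the lip until it rested on the seat. The rear edge was lowered with the gripper still holding, to a light seating force of about 18 N at the wrist, the highest reading of the run. Only then did I open the fingers.
- **Last checks:** both cameras show the cover flat inside the walls, tongue under the lip, on the predicted home outline. The force reading after letting go and backing off was near zero.
- **Failed or disagreed:**
    - The first grasp closed on nothing, just above the bar. The fingertips stood about 30 mm higher than the reported tool height, so I corrected by camera and touch.
    - The reported tool pose also drifted about 3° out of vertical.
    - The automatic tilt fits from the top camera failed once the cover was over the housing. The side-camera fit failed only at the end, when the cover was recessed, so I judged the final seating from height, force and the pictures.

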